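# Nudge the specimen carrier onto its locating pins

### The arm

A 6-joint arm with a two-finger parallel gripper is mounted at the origin on a cart in front of the work surface, level with it; the furniture and walls round the work are solid. World frame = base frame: x ahead of the robot, y to its left, z up, the work surface at z = 0. Lengths are in m, angles in rad, forces in N, time in s.
With the tool pointing down it reaches from about 0.25 to 0.775 m from the base axis. Payload 4 kg.
Tool frame: the origin (TCP) lies midway between the tips of the shut fingers; the grasp point (between the pads) lies 19 mm behind it (robot.grasp_offset is the distance from the TCP to the grasp point, in m); z points along the fingers, y is the direction in which the jaws open and shut (so a half turn about z gives the same grasp; the last joint's range is limited). The gripper opens to 94 mm and grips with 3 to 60 N. Pads are 16 mm wide; open, the fingers measure 119 mm over their backs; the gripper's body (75 mm by 177 mm) begins 78 mm behind the grasp point.
Start: joints at [1.092, 0.087, 1.371, -0, 1.684, -0.103], TCP at [0.202, 0.512, 0.206] pointing down, gripper open.
Joint ranges: [-3.1, 3.1], [-0.76, 2.03], [0.27, 2.55], [-1.08, 4.22], [0.17, 2.65], [-2.57, 2.57]. Speed limits (rad/s): [2.79, 2.79, 3.14, 3.14, 3.14, 3.14].

### API

Orientations are given as [roll, pitch, yaw] about the fixed x, y, z axes, in that order (R = Rz(yaw) Ry(pitch) Rx(roll)).
In Python, from bench import status, viewer, order, robot gives the robot as it stands. The module is installed in compiled form; this text tells all that it offers.
- The arm moves only by the tool move_arm, never from a script. Its argument "targets" is a list of rows, each a list of 3 entries, a list of its own where there are three numbers: the shift along the tool's x, y, z in mm, then the turn, a rotation vector about the tool's x, y, z in degrees, then the opening, from -1 (shut) to 1 (fully open). A call has 1 to 20 rows; each row is the pose to reach, as a shift and turn from the pose commanded when the call began, along the tool's axes at that moment; what a row does not reach only later rows make up. A row lasts 1/8 s, in which the tool goes at most 62.5 mm and 10.7 degrees, less where a joint would pass 70% of its speed; a pose out of reach is approached as far as the arm can. A call with a gripper value outside its range is refused whole. The fingers move at their own pace and stop on an object; the grip force is fixed at half the most. Time passes only in rows, so rows that repeat a pose let the fingers close. It gives the time, the measured TCP pose, the force and the opening at its end, in the units of the state.
- status.get_obs(): the state, without advancing time (a new reading comes with each control period).
- viewer.snapshot(name): name is "scene" or "top" or "wrist"; returns the picture (480x640x3 uint8, red, green, blue); there is no depth.
- viewer.camera_model(name): a dict with "K" (3x3 intrinsics, pixels), "xyz" and "attitude" of the camera in the world; the wrist camera has in their place "T_tool_cam" (4x4, takes a point from camera to tool coordinates, whose origin is the TCP and whose axes are the flange's). Camera axes: x right, y up, looking along -z (the intrinsics and any distortion apply to the point x, -y, -z); pixel columns grow to the right and rows downward; lengths in m; the calibration is good to about 2 mm. A picture is of the moment at which its call begins: read the wrist's pose just before it. camera_model takes no time and is no camera call.
- order.close_job(): hands the job in, once; it reports no verdict.
The state is a dict: "time": time; "joint_positions": joint angles; "qvel": joint speeds; "joint_torque": joint torques, N m; "tool_pos": TCP position; "ee_rot": TCP orientation; "wrist_force": force on the tool from outside, world axes, zero at the start; "wrist_torque": the same for the moment, N m; "width": finger opening in m.
Only numpy, scipy, OpenCV 4.12 (cv2) and the standard library are available. Lean on these libraries where they do the work, as an engineer would, in place of code of your own. Each camera call takes 0.05 s, during which the arm holds its last target. There are 200 camera calls.

### The job

The aluminium specimen carrier lies askew on the dark fixture, propped up on the two hidden brass pins. Do not pick it up: nudge it with the fingertips, towards the blue fence and to the left along it, until its two small holes drop over the pins and it lies flat on the bed, and take the hand away. Leave the brass weight, the green specimen, the loupe and the mouse where they are.

Things in the scene. Friction and masses are not known exactly. Their poses are not given: they have to be found in the camera images.
- fixture: Fixed fixture: dark steel bed, 124 mm (x) x 226 mm (y), top at z = 10 mm. Origin: centre of its underside; x points away from the robot to the fence, y left along the fence, z up. Two brass pins, 10 mm in diameter, 7 mm high (upper 4 mm tapering to a flat 5 mm nose), hidden at the start. Yellow lines on fence and bed front mark the ends of the carrier when home (y = +107 and -53 mm).
- fence (a point): Middle of the inner face of the blue fence at bed level: in the fixture's frame x = 49, y = 0, z = 10 mm. The fence runs the whole length of the bed along y, 13 mm thick, 24 mm high above the bed. With the carrier held against it, the holes line up with the pins to 0.5 mm.
- carrier: Loose aluminium plate, 90 mm (x, towards the fence) x 160 mm (y, to the left) x 8 mm, about 0.35 kg; origin: centre of its underside. Two 13 mm holes near the fence side fit the pins, three 31 mm openings nearer the robot do not. Start: near edge on the bed, fence side 7 to 11 mm up on the pins (tilt 0.1 rad), 22 to 42 mm too far right, 6 to 15 mm off the fence, yaw within 0.06 rad.
- home (a point): Where the carrier's origin comes to lie when it is home, parallel to the fixture: x = 3.5, y = 27, z = 10 mm in the fixture's frame. The carrier slides with pushes of a few newtons on its edges and drops by itself when both holes come within about 3 mm of the pins.
- pin_right (a point): Axis of the right pin at bed level; in the fixture's frame at x = 16.5, y = -3, z = 10 mm.
- pin_left (a point): Axis of the left pin at bed level; in the fixture's frame at x = 16.5, y = 57, z = 10 mm.
- hole_right (a point): Centre of the carrier's right small hole, at the underside; in the carrier's frame at x = 13, y = -30, z = 0 mm. Belongs on pin_right.
- hole_left (a point): Centre of the carrier's left small hole, at the underside; in the carrier's frame at x = 13, y = 30, z = 0 mm. Belongs on pin_left.
- weight: Bystander: brass knobbed check weight, 30 mm in diameter, 34 mm high, right of the fixture. Origin: centre of its underside.
- green_specimen: Bystander: green mounted specimen, a disc 30 mm in diameter and 22 mm high, beyond the right end of the fixture. Origin: centre of its underside.
- loupe: Bystander: small folding magnifier lying flat, 34 x 73 x 10 mm, right of the fixture. Origin: centre of its underside.
- mouse: Bystander: black computer mouse, 100 x 58 x 38 mm, on its mat right of the fixture. Origin: centre of its underside.

How it is judged:
At the end, for the whole second after the job is handed in: Both small holes sit over their pins (centres within 3 mm horizontally), the carrier lies flat on the bed (underside within 2 mm of it, tilt under 0.025 rad) and at rest, the hand is clear, and each bystander is within 15 mm of where it stood (horizontal distance between hole_right and pin_right below 0.003 m and horizontal distance between hole_left and pin_left below 0.003 m and z of carrier in the frame of fixture between 0.008 and 0.012 m and angle between carrier's own z axis and vertical below 0.025 rad and linear speed of carrier below 0.01 m/s and distance of each of weight, green_specimen, loupe, mouse from where it was at the start of the episode below 0.015 m); the robot touches nothing.
It fails at once if the carrier is lifted: its middle rises more than 15 mm above the bed (z of carrier in the frame of fixture above 0.025 m).
It fails at once if the carrier is tipped up by more than 0.3 rad (angle between carrier's own z axis and vertical above 0.3 rad).
It fails at once if a bystander (weight, green specimen, loupe, mouse) is pushed more than 15 mm from its place (distance of any of weight, green_specimen, loupe, mouse from where it was at the start of the episode above 0.015 m).
It also fails if it takes over 38 s, if anything falls off the work surface, if the arm or the gripper's body presses on something with over 40 N, if the wrist force passes 120 N, or if a joint passes its speed limit or range.

## Working session

There is one attempt and no reset: what is moved stays moved. The work goes in short steps, Python scripts to look and compute and a tool call to move; the robot and the scene stay as the last step left them, time stands still between calls to the robot, and variables do not carry over. Pictures are saved under pics/ and viewed, about 8 in all and at most 12, crops included, and the job is handed in when it is done.

Besides the shell and the picture viewer there is one more tool, called after "Request:" as name(argument=value, ...) on one line, values as JSON. move_arm: Moves the arm, as the interface text tells. Its arguments: {"type":"object","properties":{"targets":{"type":"array"}},"required":["targets"]}

```bash
mkdir -p pics; python3 - <<'E'
from bench import status, viewer
import cv2,numpy as np
o=status.get_obs(); print(o)
for n in("top","scene"):
    print(n,viewer.camera_model(n))
    cv2.imwrite(f"pics/{n}0.png",viewer.snapshot(n)[:,:,::-1])
print(viewer.camera_model("wrist"))
E
```

```text
{'time': 0.0, 'joint_positions': array([ 1.09190022e+00,  8.79272152e-02,  1.37223407e+00, -1.82303175e-05,
        1.68359321e+00, -1.03065573e-01]), 'qvel': array([ 0.00010575, -0.00087455, -0.00097879,  0.00074525, -0.00064486,
       -0.00094178]), 'joint_torque': array([-7.58355745e-04, -3.40171766e+01, -3.02432334e+01,  7.17326417e-02,
        3.29788565e-02, -1.68277552e-04]), 'tool_pos': array([0.20161517, 0.51112864, 0.20432961]), 'ee_rot': array([-3.13944042e+00, -2.04393894e-04,  2.76575987e+00]), 'wrist_force': array([-0.64762988, -0.21348538, -0.07099204]), 'wrist_torque': array([-0.02317069,  0.01340754, -0.02095115]), 'width': 0.09382440221610083}
top {'K': array([[462.31037382,   0.        , 314.21137998],
       [  0.        , 462.31037382, 239.10146097],
       [  0.        ,   0.        ,   1.        ]]), 'xyz': array([ 0.43926631, -0.01976264,  0.95912706]), 'attitude': array([ 0.11547255,  0.00968211, -1.5776573 ])}
scene {'K': array([[438.91271853,   0.        , 320.89897204],
       [  0.        , 438.91271853, 242.5906363 ],
       [  0.        ,   0.        ,   1.        ]]), 'xyz': array([-0.06226078, -0.45178739,  0.46600595]), 'attitude': array([ 1.06549627,  0.0120921 , -0.97926   ])}
{'K': array([[430.03433553,   0.        , 314.35394107],
       [  0.        , 430.03433553, 244.18652943],
       [  0.        ,   0.        ,   1.        ]]), 'T_tool_cam': array([[-6.96403757e-04,  9.58793391e-01,  2.84103412e-01,
         8.29545149e-02],
       [ 9.99999613e-01,  5.14738823e-04,  7.14089648e-04,
         1.11849918e-06],
       [ 5.38425379e-04,  2.84103799e-01, -9.58793378e-01,
        -1.80107449e-01],
       [ 0.00000000e+00,  0.00000000e+00,  0.00000000e+00,
         1.00000000e+00]])}
```

View pics/top0.png

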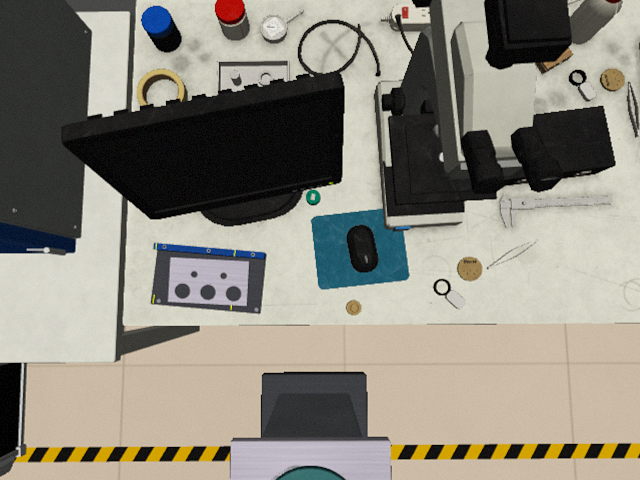

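View pics/scene0.png

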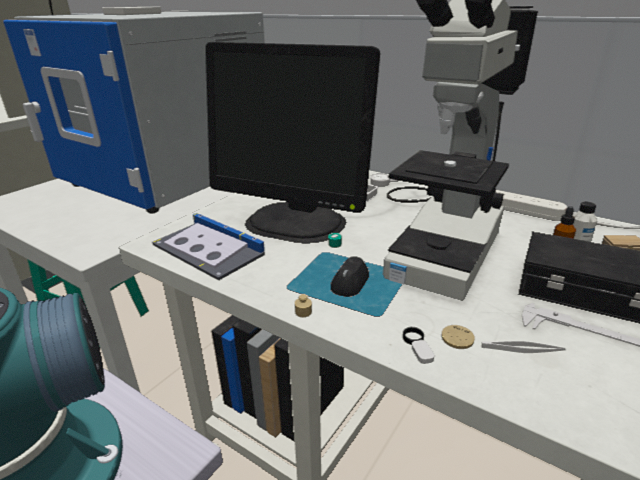

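The top view shows the carrier (lilac, about 168–250 × 255–308 px) on the dark bed. The blue fence runs from (153,246) to (266,255), with the weight at (354,308), specimen at (313,197) and mouse at (362,248). The monitor stands beyond the fence. Next I'll measure it.

```bash
cat > h.py <<'E'
import numpy as np,cv2
from scipy.spatial.transform import Rotation as R
from bench import status,viewer
def cam(n,o=None):
    m=viewer.camera_model(n)
    if n!="wrist": return m["K"],R.from_euler("xyz",m["attitude"]).as_matrix(),m["xyz"]
    T=m["T_tool_cam"];Rt=R.from_euler("xyz",o["ee_rot"]).as_matrix()
    return m["K"],Rt@T[:3,:3],Rt@T[:3,3]+o["tool_pos"]
def ray(c,px,z):
    K,Rc,p=c
    px=np.atleast_2d(px).astype(float)
    d=np.c_[(px[:,0]-K[0,2])/K[0,0],-(px[:,1]-K[1,2])/K[1,1],-np.ones(len(px))]@Rc.T
    return p+d*((z-p[2])/d[:,2])[:,None]
def proj(c,P):
    K,Rc,p=c; q=(np.atleast_2d(P)-p)@Rc; return np.c_[K[0,0]*q[:,0]/-q[:,2]+K[0,2],K[1,1]*-q[:,1]/-q[:,2]+K[1,2]]
E
python3 - <<'E'
from h import *
im=cv2.imread("pics/top0.png")
hsv=cv2.cvtColor(im,cv2.COLOR_BGR2HSV)
c=cam("top")
b=cv2.inRange(hsv,(100,120,60),(125,255,255)); b[:235]=0;b[265:]=0;b[:,:140]=0;b[:,300:]=0
r=cv2.minAreaRect(cv2.findNonZero(b)); print("fence",r,ray(c,cv2.boxPoints(r),.034).round(4).tolist())
y=cv2.inRange(hsv,(22,120,120),(35,255,255)); y[:235]=0;y[320:]=0;y[:,:140]=0;y[:,300:]=0
n,_,s,ce=cv2.connectedComponentsWithStats(y)
for i in range(1,n): print("yel",ce[i],s[i,4],ray(c,ce[i],.01).round(4)[0,:2])
m=cv2.inRange(im,(120,110,110),(255,255,255)); mm=np.zeros_like(m); mm[250:312,160:256]=m[250:312,160:256]
n,l,s,ce=cv2.connectedComponentsWithStats(mm); k=1+np.argmax(s[1:,4]); mk=(l==k).astype(np.uint8)
cs,h=cv2.findContours(mk,cv2.RETR_CCOMP,cv2.CHAIN_APPROX_NONE)
for q,hh in zip(cs,h[0]):
    if cv2.contourArea(q)<8: continue
    if hh[3]<0:
        r=cv2.minAreaRect(q);print("carrier",r,ray(c,cv2.boxPoints(r),.0225).round(4)[:,:2].tolist())
    else:
        e=q.reshape(-1,2).mean(0);print("hole",e,cv2.contourArea(q),ray(c,e,.0225).round(4)[0,:2])
for n,p,z in(("weight",(354,308),.034),("spec",(313,197),.022),("mouse",(362,248),.03)): print(n,ray(c,p,z)[0,:2].round(3))
cv2.imwrite("pics/crop.png",cv2.resize(im[225:325,140:280],None,fx=5.7,fy=5.7,interpolation=cv2.INTER_CUBIC))
E
```

```text
fence ((208.89451599121094, 250.7236328125), (110.71007537841797, 6.304204940795898), 4.927109718322754) [[0.5289, 0.3127, 0.034], [0.5416, 0.312, 0.034], [0.5207, 0.0889, 0.034], [0.508, 0.09, 0.034]]
yel [156.  245.5] 6 [0.5387 0.3163]
yel [234.5 252.5] 6 [0.5229 0.1533]
yel [153.05882353 298.23529412] 17 [0.4304 0.3188]
yel [230.55555556 307.22222222] 9 [0.4112 0.1599]
carrier ((207.99447631835938, 281.10498046875), (79.15360260009766, 45.095481872558594), 3.0127875804901123) [[0.4237, 0.2854], [0.5146, 0.2833], [0.5049, 0.1219], [0.4144, 0.1259]]
hole [233.02272727 293.11363636] 196.0 [0.4397 0.153 ]
hole [207.47727273 291.68181818] 190.0 [0.4429 0.2046]
hole [182.13953488 290.37209302] 192.5 [0.4459 0.256 ]
hole [223.11111111 275.5       ] 36.0 [0.4752 0.1736]
hole [193.68421053 273.73684211] 37.5 [0.4792 0.2334]
weight [ 0.409 -0.089]
spec [ 0.635 -0.01 ]
mouse [ 0.528 -0.108]
```

View pics/crop.png

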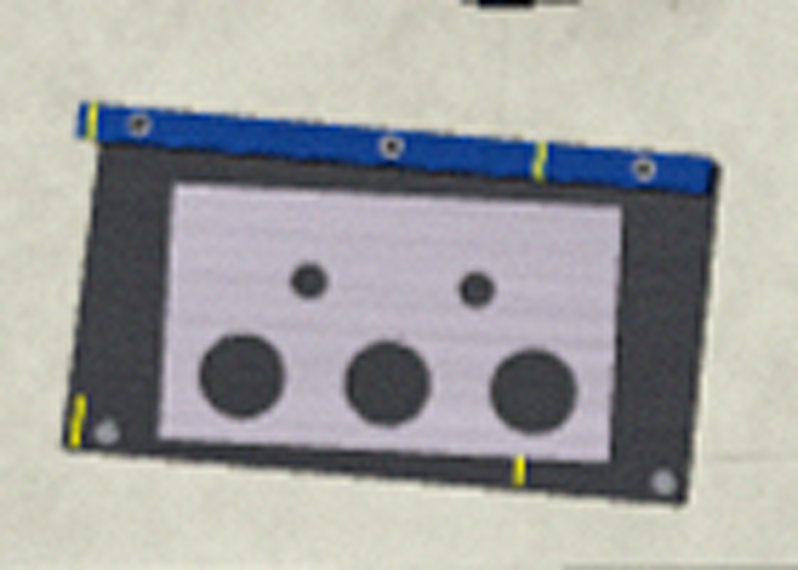

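Upscaled, the plate's left end shows a larger gap to the fence than its right. The yaw is about +0.033 rad, and it needs roughly 29 mm left and 9 mm towards the fence. I'll move in for a closer wrist view.

```bash
cat >> h.py <<'E'
def shift(p,yaw,o=None):
    o=o or status.get_obs(); Rt=R.from_euler("xyz",o["ee_rot"]); Rn=R.from_euler("xyz",[np.pi,0,yaw])
    print("shift mm",(Rt.inv().apply(np.array(p)-o["tool_pos"])*1e3).round(1),"turn deg",np.degrees((Rt.inv()*Rn).as_rotvec()).round(2))
E
python3 -c "
from h import *
shift([.41,.2116,.18],np.pi-.0936)"
```

```text
shift mm [-303.8 -202.1   24.8] turn deg [ -0.11  -0.03 -16.17]
```

Request:
move_arm(targets=[[[-50,-33,4],[0,0,-3],-1],[[-100,-67,8],[0,0,-6],-1],[[-150,-100,12],[0,0,-9],-1],[[-200,-133,16],[0,0,-12],-1],[[-250,-167,20],[0,0,-15],-1],[[-304,-202,25],[-0.1,0,-16.2],-1],[[-304,-202,25],[-0.1,0,-16.2],-1],[[-304,-202,25],[-0.1,0,-16.2],-1],[[-304,-202,25],[-0.1,0,-16.2],-1],[[-304,-202,25],[-0.1,0,-16.2],-1]])

```text
time: 1.35
tool_pos: [0.4098, 0.2135, 0.1806]
ee_rot: [3.14, 0.0, 3.051]
wrist_force: [0.1, 0.2, -0.2]
width: 0.0008
```

```bash
python3 - <<'E'
from h import *
o=status.get_obs(); print(o["time"],o["tool_pos"],o["ee_rot"],o["width"],o["wrist_force"])
cv2.imwrite("pics/w1.png",viewer.snapshot("wrist")[:,:,::-1])
E
```

```text
1.35 [0.40981626 0.21346185 0.18061089] [3.13952049e+00 3.56069638e-04 3.05132656e+00] 0.0008495764616966396 [ 0.11927763  0.18953598 -0.15682073]
```

View pics/w1.png

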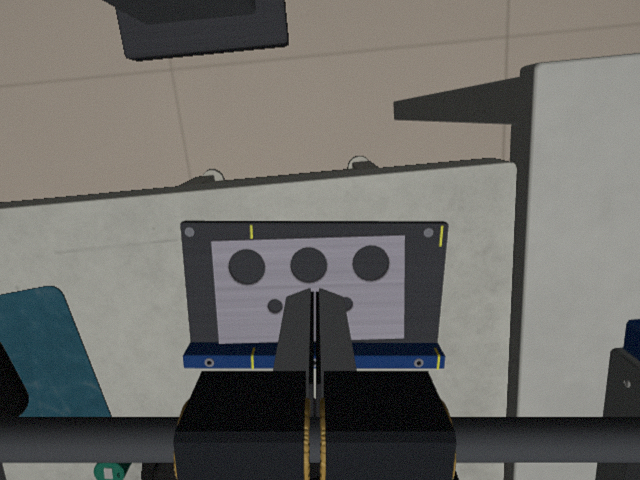

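The wrist view, with image up towards the robot, shows the bed from (180,222) to (447,365). The carrier spans about (211–406, 237–343), and its yellow marks are at (251,232) and (441,236). The big holes are at (247,266), (309,264) and (371,262).

```bash
cat >> h.py <<'E'
def measure(name,view="wrist",tilt=.1):
    """carrier vs fixture; tilt gives hole heights. fixture from yellow marks (wrist)"""
    o=status.get_obs(); c=cam("wrist",o); im=cv2.cvtColor(viewer.snapshot("wrist"),cv2.COLOR_RGB2BGR); cv2.imwrite(name,im)
    hsv=cv2.cvtColor(im,cv2.COLOR_BGR2HSV)
    y=cv2.inRange(hsv,(22,110,90),(35,255,255)); n,_,s,ce=cv2.connectedComponentsWithStats(y)
    for i in range(1,n):
        if s[i,4]>8: print("yel",ce[i].round(1),s[i,4],"z10",ray(c,ce[i],.01)[0,:2].round(4),"z34",ray(c,ce[i],.034)[0,:2].round(4))
    m=cv2.inRange(hsv,(105,0,115),(170,70,255)); m=cv2.morphologyEx(m,cv2.MORPH_CLOSE,np.ones((3,3)))
    n,l,s,ce=cv2.connectedComponentsWithStats(m); k=1+np.argmax(s[1:,4]); mk=(l==k).astype(np.uint8)
    cs,h=cv2.findContours(mk,cv2.RETR_CCOMP,cv2.CHAIN_APPROX_NONE)
    for q,hh in zip(cs,h[0]):
        a=cv2.contourArea(q)
        if a<40: continue
        if hh[3]<0:
            q=q.reshape(-1,2); x0,x1=np.percentile(q[:,0],[3,97]); t=np.array([q[(q[:,0]==x)][:,1].min() for x in range(int(x0)+6,int(x1)-6)]); xs=np.arange(int(x0)+6,int(x1)-6)
            vx,vy,cx,cy=cv2.fitLine(np.c_[xs,t].astype(np.float32),cv2.DIST_HUBER,0,.01,.01).ravel()
            P=ray(c,[[x,cy+(x-cx)*vy/vx] for x in (xs[0],xs[-1])],.018); print("near edge",P[:,:2].round(4).tolist(),"yaw",-np.arctan2(*(P[1]-P[0])[:2]).round(4))
            print("bbox",cv2.boundingRect(q))
        else:
            M=cv2.moments(q); e=(M["m10"]/M["m00"],M["m01"]/M["m00"]); print("hole",np.round(e,1),a,ray(c,e,.018+tilt*(.024 if a>500 else .058))[0,:2].round(4))
E
python3 - <<'E'
from h import *
measure("pics/w2.png")
E
```

```text
yel [251.  231.3] 41 z10 [0.4147 0.1593] z34 [0.4087 0.1635]
yel [441.  235.5] 62 z10 [0.433  0.3189] z34 [0.4258 0.3121]
yel [252.2 360.6] 37 z10 [0.5375 0.144 ] z34 [0.5231 0.1492]
yel [438.2 361.9] 32 z10 [0.5546 0.3153] z34 [0.539  0.3089]
yel [322.  432.7] 9 z10 [0.623  0.2014] z34 [0.6027 0.2027]
near edge [[0.4187, 0.1332], [0.4276, 0.2804]] yaw -0.06
bbox (212, 235, 193, 109)
hole [274.9 305.9] 207.5 [0.4784 0.1733]
hole [246.6 266.7] 1130.5 [0.4422 0.1534]
hole [308.5 264.7] 1133.0 [0.4452 0.2053]
hole [370.7 262.8] 1138.5 [0.4483 0.2572]
```

```bash
python3 -c "
from h import *
shift([.4646,.1033,.07],np.pi-.096)
shift([.4646,.1033,.0145],np.pi-.096)"
```

```text
shift mm [ -64.3 -104.7  110.4] turn deg [0.11 0.02 0.3 ]
shift mm [ -64.3 -104.8  165.9] turn deg [0.11 0.02 0.3 ]
```

Request:
move_arm(targets=[[[-20,-35,20],[0.1,0,0.3],-1],[[-45,-75,60],[0.1,0,0.3],-1],[[-64,-105,100],[0.1,0,0.3],-1],[[-64,-105,110],[0.1,0,0.3],-1],[[-64,-105,130],[0.1,0,0.3],-1],[[-64,-105,150],[0.1,0,0.3],-1],[[-64,-105,160],[0.1,0,0.3],-1],[[-64,-105,164],[0.1,0,0.3],-1],[[-64,-105,164],[0.1,0,0.3],-1],[[-64,-105,164],[0.1,0,0.3],-1]])

```text
time: 2.7
tool_pos: [0.4652, 0.1022, 0.0172]
ee_rot: [3.141, 0.002, 3.044]
wrist_force: [-0.0, 0.7, 0.1]
width: 0.0009
```

```bash
python3 - <<'E'
from h import *
o=status.get_obs(); print(o["time"],o["tool_pos"],o["ee_rot"],o["wrist_force"])
measure("pics/w3.png")
shift([.4646,.1033,.0145],np.pi-.096)
E
```

```text
2.7 [0.46523169 0.10218017 0.01724573] [3.14118716e+00 1.97784434e-03 3.04350621e+00] [-0.03537323  0.69998107  0.13782677]
yel [435.6 181.2] 142 z10 [0.4146 0.16  ] z34 [0.4105 0.1536]
yel [322.1 432.8] 11 z10 [0.5406 0.0986] z34 [0.5203 0.1001]
near edge [[0.4183, 0.1298], [0.4248, 0.2397]] yaw -0.0596
bbox (363, 189, 277, 204)
hole [477.2 326. ] 821.5 [0.4807 0.1749]
hole [613.1 321.2] 844.5 [0.4844 0.2362]
hole [428.1 250.6] 4372.5 [0.4425 0.1535]
hole [549.6 245.9] 4407.0 [0.4455 0.2055]
shift mm [0.7 1.1 2.6] turn deg [ 0.02  0.1  -0.13]
```

View pics/w3.png

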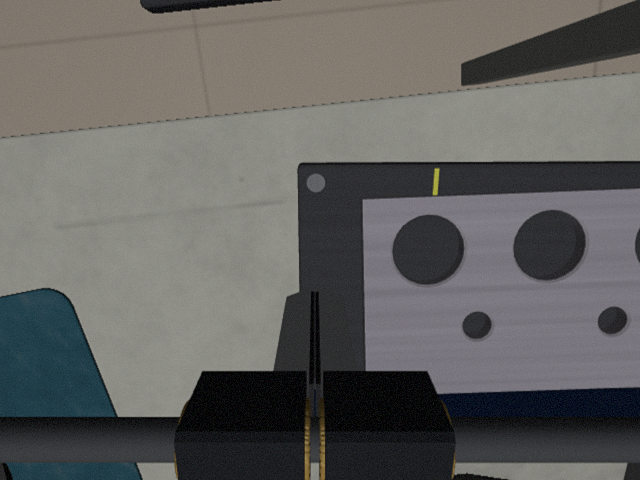

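The finger stands right of the carrier's right edge (column 363), clear of it, and the near yellow mark is at (436,181). I'll push left along the fence.

Request:
move_arm(targets=[[[0,2,2],[0,0,0],-1],[[0,4,2],[0,0,0],-1],[[0,6,2],[0,0,0],-1],[[0,8,2],[0,0,0],-1],[[0,10,2],[0,0,0],-1],[[0,12,2],[0,0,0],-1],[[0,14,2],[0,0,0],-1],[[0,16,2],[0,0,0],-1],[[0,18,2],[0,0,0],-1],[[0,20,2],[0,0,0],-1],[[0,22,2],[0,0,0],-1],[[0,24,2],[0,0,0],-1],[[0,26,2],[0,0,0],-1],[[0,28,2],[0,0,0],-1],[[0,28,2],[0,0,0],-1]])

```text
time: 4.62
tool_pos: [0.4674, 0.1302, 0.0144]
ee_rot: [3.141, 0.0, 3.043]
wrist_force: [0.1, -0.5, -1.1]
width: 0.0003
```

```bash
python3 - <<'E'
from h import *
o=status.get_obs(); print(o["time"],o["tool_pos"],o["ee_rot"],o["wrist_force"])
measure("pics/w4.png")
E
```

```text
4.625 [0.46738787 0.13023256 0.01440089] [3.14088509e+00 3.88990247e-04 3.04347421e+00] [ 0.06319545 -0.48988022 -1.09409097]
yel [371.3 183.4] 142 z10 [0.4145 0.1599] z34 [0.4106 0.1571]
near edge [[0.4198, 0.1459], [0.4223, 0.2654]] yaw -0.0204
bbox (333, 179, 307, 216)
hole [455.7 325.8] 763.0 [0.4803 0.1923]
hole [593.9 315.8] 780.0 [0.4814 0.2535]
hole [402.3 250.9] 4311.5 [0.4428 0.17  ]
hole [525.8 241.7] 4412.0 [0.4438 0.2219]
```

It moved 17 mm left, but yawed CCW by 0.04. I'll square it from the near edge with the open jaws, whose two tips lie parallel to the fence.

```bash
python3 -c "
from h import *
shift([.3997,.2277,.07],np.pi-.096)
shift([.3997,.2277,.013],np.pi-.096)"
```

```text
shift mm [ 76.8  90.4 -55.6] turn deg [ 0.04  0.02 -0.12]
shift mm [76.9 90.4  1.4] turn deg [ 0.04  0.02 -0.12]
```

Request:
move_arm(targets=[[[0,-8,0],[0,0,0],-1],[[0,-8,-20],[0,0,0],-1],[[0,0,-56],[0,0,0],-1],[[38,45,-56],[0,0,-0.1],0.5],[[77,90,-56],[0,0,-0.1],1],[[77,90,-56],[0,0,-0.1],1],[[77,90,-40],[0,0,-0.1],1],[[77,90,-20],[0,0,-0.1],1],[[77,90,-5],[0,0,-0.1],1],[[77,90,1],[0,0,-0.1],1],[[77,90,1],[0,0,-0.1],1],[[77,90,1],[0,0,-0.1],1]])

```text
time: 6.18
tool_pos: [0.4002, 0.227, 0.0139]
ee_rot: [3.141, 0.001, 3.045]
wrist_force: [0.9, 0.3, 0.4]
width: 0.0874
```

```bash
python3 - <<'E'
from h import *
o=status.get_obs(); print(o["time"],o["tool_pos"],o["ee_rot"],o["wrist_force"],o["width"])
measure("pics/w5.png")
E
```

```text
6.175 [0.40018436 0.22702625 0.01390965] [3.14090615e+00 1.38928760e-03 3.04470682e+00] [0.87616303 0.3329716  0.39450654] 0.08740210693869783
yel [512.  348.6] 165 z10 [0.4333 0.3191] z34 [0.4181 0.3081]
yel [571. 466.] 13 z10 [0.5064 0.3524] z34 [0.4818 0.3371]
near edge [[0.4206, 0.1757], [0.4226, 0.2693]] yaw -0.0213
bbox (198, 346, 227, 71)
```

View pics/w5.png

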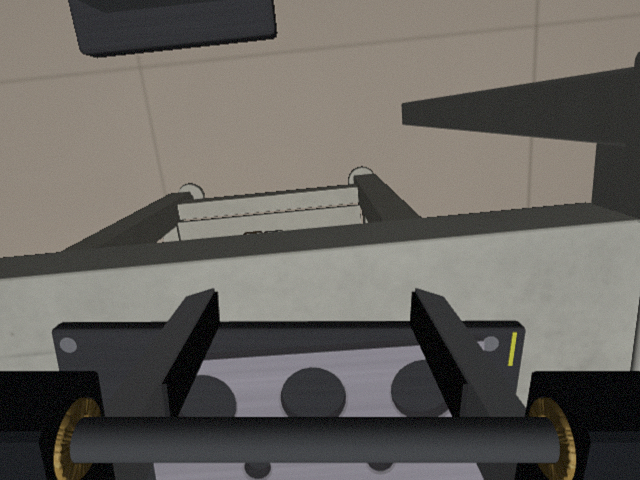

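Both fingertips, at about (215,295) and (415,295), stand in front of the bed's near edge, level with the fence direction. I'll push towards the fence.

Request:
move_arm(targets=[[[-2,0,1],[0,0,0],1],[[-4,0,1],[0,0,0],1],[[-6,0,1],[0,0,0],1],[[-8,0,1],[0,0,0],1],[[-10,0,1],[0,0,0],1],[[-12,0,1],[0,0,0],1],[[-14,0,1],[0,0,0],1],[[-16,0,1],[0,0,0],1],[[-18,0,1],[0,0,0],1],[[-20,0,1],[0,0,0],1],[[-21,0,1],[0,0,0],1],[[-22,0,1],[0,0,0],1],[[-22,0,1],[0,0,0],1]])

```text
time: 7.85
tool_pos: [0.4205, 0.2245, 0.0122]
ee_rot: [-3.141, -0.002, 3.045]
wrist_force: [-5.8, 1.6, 4.2]
width: 0.0938
```

```bash
python3 - <<'E'
from h import *
o=status.get_obs(); print(o["time"],o["tool_pos"],o["ee_rot"],o["wrist_force"],o["width"])
measure("pics/w6.png")
c=cam("top"); cv2.imwrite("pics/t6.png",viewer.snapshot("top")[:,:,::-1])
E
```

```text
7.85 [0.4204594  0.22449484 0.01221134] [-3.14070138e+00 -2.13567866e-03  3.04475801e+00] [-5.8495811   1.6251269   4.24712834] 0.09381538340381047
yel [520.8 311.1] 184 z10 [0.433  0.3192] z34 [0.4206 0.3078]
yel [172.  298.2] 41 z10 [0.411  0.1595] z34 [0.4015 0.1691]
yel [591.1 466.3] 13 z10 [0.5256 0.3588] z34 [0.501  0.3422]
near edge [[0.4246, 0.1645], [0.436, 0.2823]] yaw -0.0968
bbox (168, 332, 295, 85)
hole [309.  378.4] 3468.0 [0.4523 0.2187]
```

Yaw is now squared to the fixture (−0.097), 3 mm off the fence and about 18 mm too far right. I'll push left again, with the contact nearer the robot.

```bash
python3 -c "
from h import *
shift([.4611,.1173,.07],np.pi-.096)
shift([.4611,.1173,.014],np.pi-.096)"
```

```text
shift mm [ -50.7 -102.8  -57.8] turn deg [-0.05 -0.12 -0.05]
shift mm [ -50.8 -102.8   -1.8] turn deg [-0.05 -0.12 -0.05]
```

Request:
move_arm(targets=[[[8,0,0],[0,0,0],1],[[8,0,-25],[0,0,0],1],[[0,-20,-58],[0,0,0],0],[[-25,-60,-58],[0,0,0],-1],[[-50,-103,-58],[0,0,0],-1],[[-50,-103,-58],[0,0,0],-1],[[-50,-103,-58],[0,0,0],-1],[[-50,-103,-40],[0,0,0],-1],[[-50,-103,-20],[0,0,0],-1],[[-50,-103,-5],[0,0,0],-1],[[-50,-103,-1],[0,0,0],-1],[[-50,-103,-1],[0,0,0],-1]])

```text
time: 9.45
tool_pos: [0.4612, 0.1178, 0.0134]
ee_rot: [3.142, 0.0, 3.046]
wrist_force: [1.2, -0.7, 0.4]
width: 0.0008
```

```bash
python3 - <<'E'
from h import *
o=status.get_obs(); print(o["time"],o["tool_pos"],o["ee_rot"],o["wrist_force"],o["width"])
measure("pics/w7.png")
E
```

```text
9.45 [0.46123821 0.11782091 0.01338052] [3.14156723e+00 3.46513502e-04 3.04567185e+00] [ 1.20615918 -0.74558146  0.39843348] 0.0008065153129913699
yel [401.5 200.2] 192 z10 [0.4166 0.1598] z34 [0.4116 0.1553]
yel [322.8 432.9] 10 z10 [0.5334 0.115 ] z34 [0.5131 0.1164]
near edge [[0.4224, 0.1431], [0.4331, 0.254]] yaw -0.0965
bbox (360, 221, 280, 196)
hole [608.7 352. ] 813.5 [0.4932 0.2486]
hole [472.4 351.7] 778.0 [0.4872 0.1871]
hole [426.2 274.5] 4316.0 [0.4477 0.1671]
hole [547.7 274.4] 4343.0 [0.4528 0.219 ]
```

Request:
move_arm(targets=[[[0,2,0],[0,0,0],-1],[[0,4,0],[0,0,0],-1],[[0,6,0],[0,0,0],-1],[[0,8,0],[0,0,0],-1],[[0,10,0],[0,0,0],-1],[[0,12,0],[0,0,0],-1],[[0,14,0],[0,0,0],-1],[[0,16,0],[0,0,0],-1],[[0,18,0],[0,0,0],-1],[[0,20,0],[0,0,0],-1],[[0,22,0],[0,0,0],-1],[[0,22,0],[0,0,0],-1]])

```text
time: 11.0
tool_pos: [0.4633, 0.1399, 0.0132]
ee_rot: [3.141, 0.0, 3.045]
wrist_force: [-0.5, -1.6, -1.3]
width: 0.0005
```

```bash
python3 - <<'E'
from h import *
o=status.get_obs(); print(o["time"],o["tool_pos"],o["ee_rot"],o["wrist_force"],o["width"])
measure("pics/w8.png")
E
```

```text
11.0 [0.46329705 0.13988596 0.01316765] [3.14077225e+00 3.30768360e-05 3.04524274e+00] [-0.54793332 -1.58787095 -1.25090629] 0.00045125234597734445
yel [349.9 200.5] 182 z10 [0.4166 0.1597] z34 [0.4119 0.1581]
yel [321.7 432.6] 9 z10 [0.535  0.1365] z34 [0.5148 0.1379]
near edge [[0.4236, 0.1577], [0.4327, 0.2757]] yaw -0.0769
bbox (342, 215, 298, 201)
hole [455.5 348.6] 723.0 [0.4868 0.2015]
hole [591.6 346. ] 726.0 [0.4914 0.2626]
hole [407.2 271.9] 4163.0 [0.4478 0.1811]
hole [529.  269.6] 4178.0 [0.4518 0.2329]
```

View pics/w8.png

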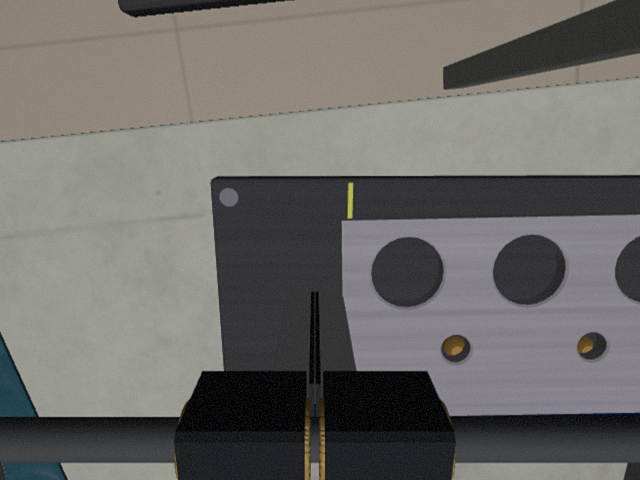

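Brass pins show through both small holes, at (457,345) in the right one and (586,344) in the left. Allowing for parallax, about 4 mm more left is needed, then 4.5 mm to the fence. I'll finish the left push, then set the open jaws at the near edge.

Request:
move_arm(targets=[[[0,1.5,0],[0,0,0],-1],[[0,3,0],[0,0,0],-1],[[0,4.5,0],[0,0,0],-1],[[0,4.5,0],[0,0,0],-1],[[0,4.5,0],[0,0,0],-1]])

```text
time: 11.68
tool_pos: [0.4638, 0.1442, 0.0133]
ee_rot: [3.141, 0.0, 3.045]
wrist_force: [1.0, -1.5, -1.1]
width: 0.0002
```

```bash
python3 - <<'E'
from h import *
o=status.get_obs(); print(o["time"],o["tool_pos"],o["ee_rot"],o["wrist_force"],o["width"])
measure("pics/w9.png")
shift([.385*.9954+.279*.0959,-.385*.0959+.279*.9954,.013],np.pi-.096)
E
```

```text
11.675 [0.46378863 0.1441738  0.01333147] [3.14094286e+00 2.07519169e-04 3.04509697e+00] [ 0.9610982  -1.48301502 -1.0972542 ] 0.00023760639011932298
yel [339.8 202.1] 206 z10 [0.4175 0.1595] z34 [0.4127 0.1586]
yel [322.1 432.8] 9 z10 [0.5358 0.141 ] z34 [0.5155 0.1424]
near edge [[0.424, 0.162], [0.4331, 0.2801]] yaw -0.0768
bbox (342, 215, 298, 200)
hole [455.2 347.9] 720.5 [0.4871 0.2057]
hole [591.2 345.6] 719.5 [0.4918 0.2668]
hole [406.9 271.6] 4143.5 [0.4482 0.1853]
hole [528.7 269.1] 4160.5 [0.4521 0.2371]
shift mm [62.9 91.   0.4] turn deg [ 0.04  0.01 -0.03]
```

Request:
move_arm(targets=[[[0,-8,0],[0,0,0],-1],[[0,-8,-20],[0,0,0],-1],[[0,0,-56],[0,0,0],-1],[[31,45,-56],[0,0,0],0.5],[[63,91,-56],[0,0,0],1],[[63,91,-56],[0,0,0],1],[[63,91,-56],[0,0,0],1],[[63,91,-40],[0,0,0],1],[[63,91,-20],[0,0,0],1],[[63,91,-5],[0,0,0],1],[[63,91,0],[0,0,0],1],[[63,91,0],[0,0,0],1],[[60,91,0],[0,0,0],1],[[58,91,0],[0,0,0],1],[[56,91,0],[0,0,0],1],[[54,91,0],[0,0,0],1],[[52,91,0],[0,0,0],1],[[51,91,0],[0,0,0],1],[[50,91,0],[0,0,0],1],[[50,91,0],[0,0,0],1]])

```text
time: 14.22
tool_pos: [0.4233, 0.2391, 0.0133]
ee_rot: [-3.142, 0.001, 3.045]
wrist_force: [-0.4, 0.0, -0.7]
width: 0.0942
```

```bash
python3 - <<'E'
from h import *
o=status.get_obs(); print(o["time"],o["tool_pos"],o["ee_rot"],o["wrist_force"],o["width"])
measure("pics/w10.png")
E
```

```text
14.225 [0.42330462 0.23909863 0.01330205] [-3.14152610e+00  1.17456452e-03  3.04476660e+00] [-0.38766351  0.03401866 -0.707177  ] 0.09416525532886454
yel [488.1 307. ] 179 z10 [0.433  0.3191] z34 [0.4209 0.3097]
yel [142.1 308. ] 181 z10 [0.4178 0.1589] z34 [0.4077 0.1705]
yel [591.1 465.7] 11 z10 [0.5297 0.3745] z34 [0.5049 0.3578]
near edge [[0.4286, 0.1781], [0.4399, 0.2972]] yaw -0.0949
bbox (168, 333, 295, 84)
hole [315.4 375.4] 3117.0 [0.4546 0.2363]
```

No residual force, and the near edge is at the home line, so it has probably dropped. I'll back off and look.

Request:
move_arm(targets=[[[10,0,0],[0,0,0],1],[[15,0,0],[0,0,0],1],[[20,0,-30],[0,0,0],1],[[40,0,-80],[0,0,0],1],[[50,0,-130],[0,0,0],1],[[50,0,-130],[0,0,0],1],[[50,0,-130],[0,0,0],1]])

```text
time: 15.15
tool_pos: [0.3725, 0.244, 0.1428]
ee_rot: [-3.141, 0.0, 3.045]
wrist_force: [-0.5, 0.1, -1.0]
width: 0.0938
```

```bash
python3 - <<'E'
from h import *
o=status.get_obs(); print(o["time"],o["tool_pos"],o["ee_rot"],o["wrist_force"],o["width"])
measure("pics/w11.png",tilt=0.)
im=cv2.imread("pics/w11.png"); cv2.imwrite("pics/w11c.png",cv2.resize(im[200:440,160:480],(800,600),interpolation=cv2.INTER_CUBIC))
cv2.imwrite("pics/t11.png",viewer.snapshot("top")[:,:,::-1])
E
```

```text
15.15 [0.37251176 0.24395174 0.14279455] [-3.14137300e+00  4.94426717e-05  3.04537221e+00] [-0.48056071  0.14260382 -0.97315174] 0.09376340229562197
yel [213.  297.5] 68 z10 [0.418 0.159] z34 [0.4082 0.1661]
yel [416.7 296.6] 67 z10 [0.4327 0.3188] z34 [0.4218 0.3137]
yel [591.8 466. ] 13 z10 [0.6122 0.4699] z34 [0.5875 0.4531]
near edge [[0.4273, 0.1648], [0.4415, 0.3107]] yaw -0.0966
bbox (212, 312, 206, 99)
hole [352.  376.4] 212.0 [0.4944 0.2626]
hole [278.3 376.4] 206.5 [0.4886 0.2029]
hole [380.9 337.4] 1168.5 [0.4613 0.2879]
hole [315.  337.6] 1173.0 [0.4565 0.236 ]
hole [249.3 337.7] 1169.5 [0.4516 0.1843]
```

View pics/w11c.png

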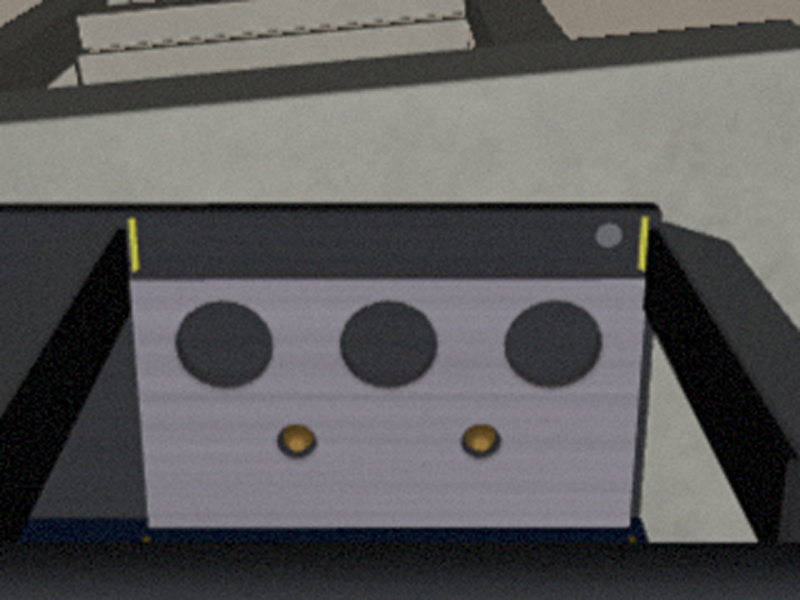

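View pics/t11.png

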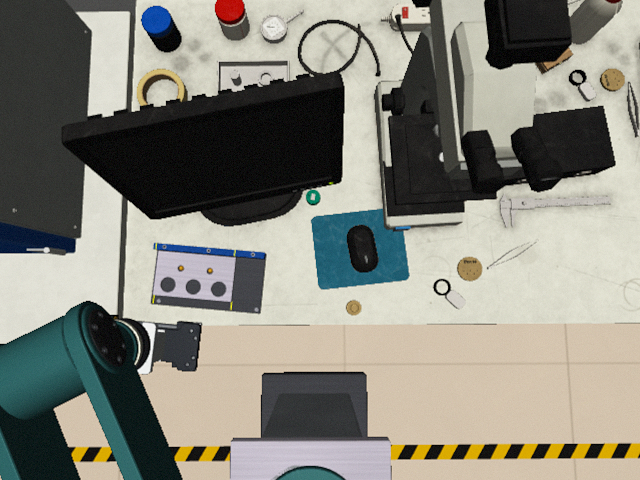

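The wrist crop shows a brass pin filling each small hole, at (297,440) and (481,440), and the plate's ends on the yellow marks. At z = 18 mm the hole spacing comes out at 60.0 mm, so the plate lies flat. The top view shows the bystanders at their original pixels and the arm clear.

```bash
python3 -c "
from bench import order
print(order.close_job())"
```

```text
the job is handed in; nothing more can be done
None
```

The carrier is home on both pins and lying flat, the hand is clear, and the job was handed in at about 15 s of the 38 s allowed.

**What I did:** I pushed the carrier's right edge with the shut fingers, then squared it with the two open fingertips on its near edge. A second left push of about 19 mm followed, and a last square push to the fence made it drop.

**Last checks:**
- **Holes and ends:** a brass pin shows in each small hole, and the carrier's ends sit on the yellow marks.
- **Angle:** the carrier's yaw is −0.097 rad, against about −0.096 rad for the fixture.
- **Flatness:** the small holes measure 60.0 mm apart when taken at the height of a flat-lying plate, which fits it lying flat. I did not measure tilt directly.
- **Forces:** about 0.8 N on the wrist at the end of the last push and about 1 N after backing off, both close to the no-contact readings. The highest I read was about 7 N, at the end of the first squaring push.
- **Bystanders:** they look unmoved by eye in the before and after top views. I did not measure them.

**What went wrong on the way:** the first left push turned the carrier by about 0.04 rad, and the squaring push corrected that. Some hole measurements on the tilted plate disagreed by 2 to 3 mm because of viewing angle. No final check failed.

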